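# Hold the tin reader's plunger at half press

### The arm

A 6-joint arm with a two-finger parallel gripper is mounted at the origin on the work surface. World frame = base frame: x ahead of the robot, y to its left, z up, the work surface at z = 0. Lengths are in m, angles in rad, forces in N, time in s.
With the tool pointing down it reaches from about 0.275 to 0.85 m from the base axis. Payload 5.2 kg.
Tool frame: the origin (TCP) lies midway between the tips of the shut fingers; the grasp point (between the pads) lies 19 mm behind it; z points along the fingers, y is the line along which they close (so a half turn about z gives the same grasp; the last joint's range is limited). The gripper opens to 85 mm and grips with 20 to 120 N. Pads are 22 mm wide; open, the fingers measure 114 mm over their backs; the gripper's body (76 mm by 85 mm) begins 54 mm behind the grasp point. The pads swing forward as they close: fully open they stand 13 mm farther back than shut.
Start: joints at [-1.444, 0.259, 1.535, -0, 1.348, -0.203], TCP at [0.178, -0.52, 0.231] pointing down, gripper open.
Joint ranges: [-3.14, 3.14], [-0.91, 2.08], [0.19, 2.58], [-1.22, 4.36], [0.22, 2.71], [-3.12, 3.12]. Speed limits (rad/s): [2.57, 2.57, 3.14, 3.14, 3.14, 3.14].

### API

Orientations are given as a unit quaternion [x, y, z, w].
In Python, from station import bot, cams, finish_job, spotter gives the robot as it stands.
- The arm moves only by the tool send_rows, never from a script. Its argument "moves" is a list of rows, each an object of numbers: "x", "y", "z": the shift along the tool's x, y, z in mm; "wx", "wy", "wz": the turn, a rotation vector about the tool's x, y, z in degrees; "fingers": the finger opening in mm, from 0 to 85.4. In form: [{"x": .., "y": .., "z": .., "wx": .., "wy": .., "wz": .., "fingers": ..}, ...]. A call has 1 to 12 rows; each row is the pose to reach, as a shift and turn from the pose commanded when the call began, along the tool's axes at that moment; what a row does not reach only later rows make up. A row lasts 1/8 s, in which the tool goes at most 62.5 mm and 10.7 degrees, less where a joint would pass 70% of its speed; a pose out of reach is approached as far as the arm can. A call with a gripper value outside its range is refused whole. The fingers move at their own pace and stop on an object; "newtons" is the grip in N (left out, the last holds). Time passes only in rows, so rows that repeat a pose let the fingers close. It gives the time, the measured TCP pose, the force, the opening and the grip force at its end, in the units of the state.
- bot.read_state(): the state, without advancing time (a new reading comes with each control period).
- cams.grab_frame(name): name is "scene" or "top"; returns a dict with "color" (480x640x3 uint8, red, green, blue), "camera_matrix" (3x3 intrinsics, pixels), "distortion" ([k1, k2, p1, p2, k3] as OpenCV has them; the pictures are not rectified), "R" (3x3) and "t" (3): a world point X has camera coordinates R X + t. Camera axes: x right, y down, z forward; pixel columns grow to the right and rows downward; lengths in m; the calibration is good to about 2 mm. A picture is of the moment at which its call begins. There is no depth.
- finish_job(): hands the job in; it is judged then, once.
Trained networks look in a picture, given as the dict that the camera call returned (one of the last four; its "shot" number tells which), for a name from the list of things; names that differ only in an ending like _2 or _b are one class to them, and where a whole thing is asked for, a point or a joint stands for the part that bears it (a point fixed in the world has none). Each returns a list of dicts, best first, with "score" (0 to 1); they miss things now and then, are a little off and sometimes report something else, mostly with a low value. They report only what shows in the picture. A call takes as long as a camera call. They do not tell look-alikes from the thing itself.
- spotter.silhouettes(picture, name): "pixels" (480x640 bool, what is visible of it) and "rect" ([left, top, right, bottom] in pixels, round what is visible of it).
- spotter.place_of(picture, name): "pixel" ([column, row] in pixels: a listed point, or the origin of a listed thing).
The state is a dict: "t": time; "joints": joint angles; "joint_velocities": joint speeds; "tau": joint torques, N m; "tcp_pos": TCP position; "eef_rot": TCP orientation; "contact_force": force on the tool from outside, world axes, zero at the start; "ft_torque": the same for the moment, N m; "width": finger opening in m; "grip_force": force on a finger pad.
Only numpy, scipy, OpenCV 4.12 (cv2) and the standard library are available. Lean on these libraries where they do the work, as an engineer would, in place of code of your own. Each camera call takes 0.05 s, during which the arm holds its last target. There are 200 camera calls.

### The job

Log the wax tin on the code reader: turn the tin where it stands on its ring until its striped code squarely faces the reader's dark window, and let go of it. Then, with the closed fingers, press the reader's spring plunger about half way down, so that the guide's rim lies in the green band, and finish while still holding it there: it must not come back up, and it must never be driven deep into the red band. Keep the tin upright and leave the mallet, gouge, amber jar and rosette where they lie.

Things in the scene. Friction and masses are not known exactly. Their poses are not given: they have to be found in the camera images.
- reader: Fixed code reader, yaw varies. Origin under the centre of its dark base plate (120 mm in x, 250 in y, 8 thick). Grey housing 100 x 90 mm centred at y = -70 mm, top 85 mm above the bench; its side at y = -25 mm has a dark window with a red line looking along +y. The plunger's guide (29 mm across) stands mid-housing, rim 95 mm above the bench.
- window (a point): Centre of the dark window's face, 48 mm above the bench. Its axes are parallel to the reader's, so it looks along +y.
- stand (a point): Centre of the yellow-edged black ring, 72 mm across, printed on the base plate, where the tin stands: 95 mm in front of the window, 8 mm above the bench.
- tin: Loose green tin, brass lid: cylinder 54 mm across, 100 high, 0.2 to 0.35 kg, upright on the ring. Origin at the centre of its underside, z up. Its +x points to the side with the black-and-white striped code; a white stripe on the lid runs from the centre to the edge on that side. Starts turned 40 to 180 degrees, either way, from facing the window.
- code (a point): Middle of the striped code on the tin's side, 27 mm from the tin's axis along its +x, 40 mm above its underside.
- plunger (a joint): Spring plunger's travel in m, straight down: 0 released, 0.024 at the stop. Its stem above the guide's rim is banded from the bottom up: 8 mm white, 8 green, 8 red, so the rim lies in the green band at 0.008 to 0.016 (middle 0.012). Spring: 2 N to start moving, 500 N/m more: about 8 N at 0.012. Springs back when let go.
- plunger_top (a point): Centre of the flat top of the plunger's black round cap (32 mm across, 12 mm thick), over the middle of the housing; released it is 132 mm above the bench. It goes down with the plunger.
- mallet: Loose wooden mallet lying down, 270 mm long along its x (handle to -x), head 50 mm wide, 48 mm high; origin near its middle, on the bench. Bystander.
- gouge: Loose carving gouge lying down, 225 mm long along its x (dark wooden handle to -x, steel blade to +x), 26 mm thick; origin near the brass ferrule, on the bench. Bystander.
- jar: Loose amber glass jar with a white lid, 66 mm across, 101 mm high, without a code; origin under its centre. Bystander.
- rosette: Loose carved wooden rosette disc, 90 mm across, 22 mm high; origin under its centre. Bystander.
Mind the look-alikes: they are no part of the job. Of the things like the tin, leave any that is turquoise; of the rest the smaller one is meant.

How it is judged:
By the outcome, as a careful person would: the job done as asked, in the order asked, and still so for the second after the job is handed in, while the arm keeps its last pose, push and grip.
It also fails if it takes over 56 s, if anything falls off the work surface, if the arm or the gripper's body presses on something with over 40 N, if the wrist force passes 120 N, or if a joint passes its speed limit or range.

## Working session

There is one attempt and no reset: what is moved stays moved. The work goes in short steps, Python scripts to look and compute and a tool call to move; the robot and the scene stay as the last step left them, time stands still between calls to the robot, and variables do not carry over. Pictures are saved under pics/ and viewed, at most 10 in all, crops included, and the job is handed in when it is done.

Besides the shell and the picture viewer there is one more tool, called by a JSON object that holds its "name" and its "arguments". send_rows: Moves the arm, as the interface text tells. Its arguments: {"type":"object","properties":{"moves":{"type":"array"},"newtons":{"type":"number"}},"required":["moves"]}

```bash
mkdir -p pics; cat > h.py <<'E'
import numpy as np, cv2
from station import bot, cams, finish_job, spotter
def ray(p,px):
    u=cv2.undistortPoints(np.array([[px]],float),np.array(p["camera_matrix"]),np.array(p["distortion"]))[0,0]
    R=np.array(p["R"]);t=np.array(p["t"]); return -R.T@t, R.T@np.array([u[0],u[1],1.])
def atz(p,px,z):
    c,d=ray(p,px); return c+d*(z-c[2])/d[2]
def proj(p,X):
    R=np.array(p["R"]); return cv2.projectPoints(np.array(X,float).reshape(-1,3),cv2.Rodrigues(R)[0],np.array(p["t"],float),np.array(p["camera_matrix"]),np.array(p["distortion"]))[0][:,0]
def save(p,n,crop=None,s=1):
    im=p["color"][...,::-1]
    if crop: im=im[crop[1]:crop[3],crop[0]:crop[2]]
    cv2.imwrite("pics/"+n,cv2.resize(im,None,fx=s,fy=s,interpolation=cv2.INTER_CUBIC))
E
python3 - <<'E'
from h import *
for c in("top","scene"):
    p=cams.grab_frame(c); save(p,c+"0.png")
    print(c,"cam",np.round(-np.array(p["R"]).T@np.array(p["t"]),3))
    for n,z in(("reader",0),("window",.048),("stand",.008),("tin",.008),("code",.048),("plunger_top",.132),("jar",0),("mallet",0),("gouge",0),("rosette",0)):
        try:
            for d in spotter.place_of(p,n)[:3]: print(n,round(d["score"],2),np.round(d["pixel"],1),np.round(atz(p,d["pixel"],z),3))
        except Exception as e: print(n,e)
E
```

```text
top cam [0.459 0.019 1.382]
reader 0.78 [331.4 244.8] [0.54  0.039 0.   ]
window 0.97 [346.5 245.3] [0.537 0.005 0.048]
stand 0.81 [297.3 246.1] [0.535 0.118 0.008]
stand 0.25 [342.2 243.6] [0.543 0.014 0.008]
tin 0.93 [300.3 246.3] [0.534 0.111 0.008]
tin 0.81 [231.1 215.2] [0.603 0.275 0.008]
tin 0.58 [253.1 329.1] [0.34  0.214 0.008]
code 0.79 [287.5 236.8] [0.553 0.137 0.048]
code 0.75 [239.8 335.9] [0.327 0.238 0.048]
code 0.16 [326.4 322. ] [0.365 0.045 0.048]
plunger_top 0.75 [364.5 239.6] [ 0.545 -0.032  0.132]
jar 0.88 [222.  262.8] [0.491 0.294 0.   ]
mallet 0.77 [320.9 172. ] [0.71  0.068 0.   ]
gouge 0.61 [327.6 323.4] [0.358 0.043 0.   ]
rosette 0.6 [429.9 242.8] [ 0.55 -0.19  0.  ]
rosette 0.34 [288.8 238.9] [0.551 0.139 0.   ]
scene cam [1.004 0.132 0.797]
reader 0.71 [312.1 260.1] [0.537 0.029 0.   ]
window 0.9 [302.  247.6] [0.54  0.01  0.048]
window 0.66 [350.2 263.7] [0.558 0.11  0.048]
stand 0.94 [352.5 263.4] [0.533 0.113 0.008]
tin 0.83 [352.4 262.5] [0.531 0.112 0.008]
tin 0.78 [428.  308.7] [0.605 0.272 0.008]
tin 0.59 [405.3 199.8] [0.344 0.205 0.008]
code 0.83 [424.6 190.1] [0.341 0.241 0.048]
code 0.78 [362.  262.9] [0.552 0.132 0.048]
code 0.73 [448.9 310.2] [0.621 0.304 0.048]
plunger_top 0.78 [278.  220.4] [ 0.543 -0.033  0.132]
jar 0.69 [440.7 259.9] [0.483 0.293 0.   ]
mallet 0.7 [307.9 338.3] [0.706 0.056 0.   ]
gouge 0.87 [334.3 199.4] [0.368 0.046 0.   ]
rosette 0.91 [213.4 249.1] [ 0.552 -0.182  0.   ]
```

View pics/top0.png

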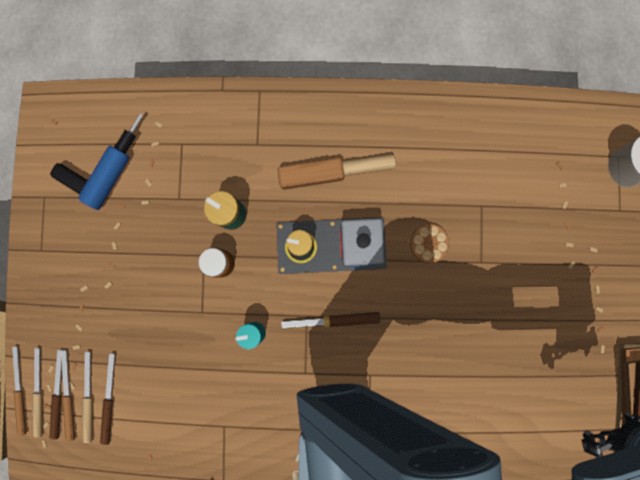

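View pics/scene0.png

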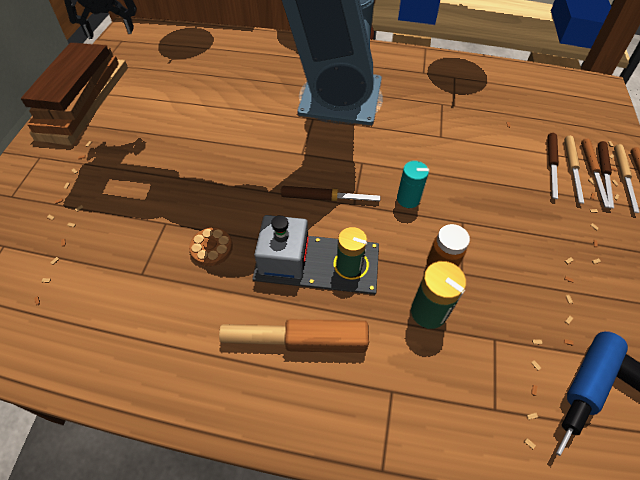

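The tin could be one of three things in the top view:
- The green one on the ring at (300,245).
- The larger green one at (223,209).
- The turquoise one at (249,336).

The one at (300,245) fits: it isn't turquoise, it's the smaller green one, and it stands on the ring. I'll confirm with a crop and measure the stripe and the reader's yaw.

```bash
python3 - <<'E'
from h import *
p=cams.grab_frame("top"); save(p,"crop1.png",(265,205,395,285),6)
im=p["color"]; hsv=cv2.cvtColor(im,cv2.COLOR_RGB2HSV)
# lid and stripe
sub=np.zeros(im.shape[:2],bool); sub[228:258,282:318]=1
yel=sub&(hsv[...,0]>15)&(hsv[...,0]<35)&(hsv[...,1]>120)&(hsv[...,2]>130)
wh=sub&(hsv[...,1]<110)&(hsv[...,2]>150)
for n,m in(("yel",yel),("wh",wh)):
    v,u=np.nonzero(m); print(n,len(u),u.mean(),v.mean(),atz(p,(u.mean(),v.mean()),.108))
for d in spotter.silhouettes(p,"reader")[:1]:
    print(d["score"],d["rect"])
    m=d["pixels"].astype(np.uint8); v,u=np.nonzero(m)
    print(cv2.minAreaRect(np.c_[u,v].astype(np.float32)))
# base plate corner brass screws / dark plate
dark=np.zeros(im.shape[:2],np.uint8); dark[210:285,270:395]=(hsv[210:285,270:395,2]<95)&(hsv[210:285,270:395,1]<90)
v,u=np.nonzero(dark); r=cv2.minAreaRect(np.c_[u,v].astype(np.float32)); print(r); 
for c in cv2.boxPoints(r): print(c,atz(p,c,.008))
E
```

```text
yel 531 300.46516007532955 243.9905838041431 [0.53377876 0.10381939 0.108     ]
wh 67 292.6119402985075 240.97014925373134 [0.53983081 0.12085391 0.108     ]
0.9 [276.3, 219.6, 389.0, 272.5]
((330.88006591796875, 245.0148162841797), (51.913368225097656, 107.37371826171875), 87.0390625)
((331.3705139160156, 245.1237335205078), (51.989524841308594, 107.83361053466797), 87.30571746826172)
[276.29138 221.69217] [0.59001489 0.16815312 0.008     ]
[384.0058  216.62326] [ 0.60787609 -0.08086327  0.008     ]
[386.44965 268.5553 ] [ 0.48806058 -0.08889874  0.008     ]
[278.73523 273.6242 ] [0.4700068  0.15869382 0.008     ]
```

View pics/crop1.png

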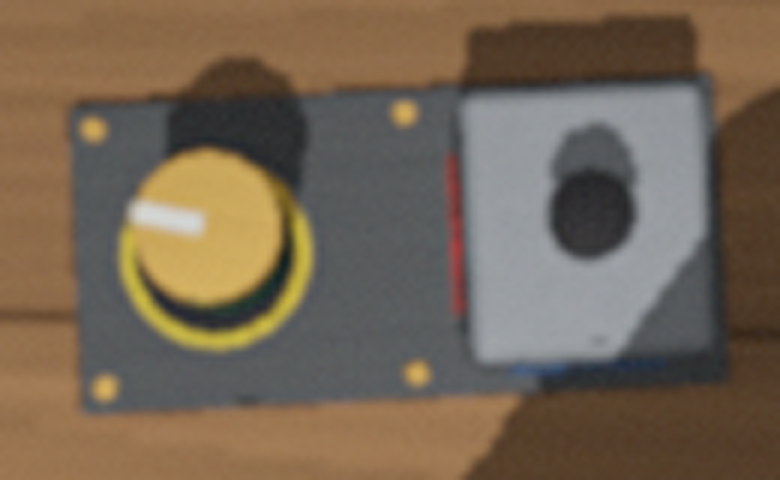

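The crop confirms it: the smaller green tin with a brass lid stands on the ring. The lid centre is near pixel (299.7,242.7), with its stripe pointing left and slightly up, away from the red window line near (341,244). Next I'll work out the poses and the tool yaw.

```bash
python3 - <<'E'
from h import *
from scipy.spatial.transform import Rotation as Ro
p=cams.grab_frame("top")
f=lambda x,y:(265+(x+.5)/6-.5,205+(y+.5)/6-.5)
lid=atz(p,f(208,226.5),.108);print("lid",lid,"ring",atz(p,f(217.5,255),.008))
a=atz(p,f(131,213.5),.108);b=atz(p,f(203,223),.108)
print("stripe dir end-end",np.degrees(np.arctan2(*(a-b)[1::-1])),"centre-end",np.degrees(np.arctan2(*(a-lid)[1::-1])))
print("housing top corners",[np.round(atz(p,f(*c),.085),3) for c in((462,98),(702,85),(708,352),(476,362))])
print("cap",atz(p,f(592,214),.132))
s=bot.read_state();R=Ro.from_quat(s["eef_rot"]).as_matrix();print(R.round(3),s["tcp_pos"],s["joints"],s["t"])
E
```

```text
lid [0.53726479 0.10652793 0.108     ] ring [0.53255467 0.1094236  0.008     ]
stripe dir end-end 83.926503927383 centre-end 81.8650869648201
housing top corners [array([0.588, 0.017, 0.085]), array([ 0.595, -0.07 ,  0.085]), array([ 0.498, -0.074,  0.085]), array([0.492, 0.01 , 0.085])]
cap [ 0.54351805 -0.0292616   0.132     ]
[[ 0.946  0.324 -0.   ]
 [ 0.324 -0.946  0.   ]
 [ 0.    -0.    -1.   ]] [ 0.17814112 -0.52034868  0.23130328] [-1.44379773e+00  2.58606741e-01  1.53500703e+00  1.17768956e-06
  1.34801144e+00 -2.02810045e-01] 1.25
```

{"name": "send_rows", "arguments": {"moves": [{"x":542,"y":-479,"z":0,"wz":-161,"fingers":85},{"x":542,"y":-479,"z":0,"wz":-161,"fingers":85},{"x":542,"y":-479,"z":0,"wz":-161,"fingers":85},{"x":542,"y":-479,"z":0,"wz":-161,"fingers":85},{"x":542,"y":-479,"z":0,"wz":-161,"fingers":85},{"x":542,"y":-479,"z":0,"wz":-161,"fingers":85},{"x":542,"y":-479,"z":0,"wz":-161,"fingers":85},{"x":542,"y":-479,"z":0,"wz":-161,"fingers":85},{"x":542,"y":-479,"z":0,"wz":-161,"fingers":85},{"x":542,"y":-479,"z":0,"wz":-161,"fingers":85},{"x":542,"y":-479,"z":0,"wz":-161,"fingers":85},{"x":542,"y":-479,"z":0,"wz":-161,"fingers":85}], "newtons": 30}}

```text
validation failed for argument at $.mo...
```

{"name": "send_rows", "arguments": {"moves": [{"x":542,"y":-479,"z":0,"wx":0,"wy":0,"wz":-161,"fingers":85},{"x":542,"y":-479,"z":0,"wx":0,"wy":0,"wz":-161,"fingers":85},{"x":542,"y":-479,"z":0,"wx":0,"wy":0,"wz":-161,"fingers":85},{"x":542,"y":-479,"z":0,"wx":0,"wy":0,"wz":-161,"fingers":85},{"x":542,"y":-479,"z":0,"wx":0,"wy":0,"wz":-161,"fingers":85},{"x":542,"y":-479,"z":0,"wx":0,"wy":0,"wz":-161,"fingers":85},{"x":542,"y":-479,"z":0,"wx":0,"wy":0,"wz":-161,"fingers":85},{"x":542,"y":-479,"z":0,"wx":0,"wy":0,"wz":-161,"fingers":85},{"x":542,"y":-479,"z":0,"wx":0,"wy":0,"wz":-161,"fingers":85},{"x":542,"y":-479,"z":0,"wx":0,"wy":0,"wz":-161,"fingers":85},{"x":542,"y":-479,"z":0,"wx":0,"wy":0,"wz":-161,"fingers":85},{"x":542,"y":-479,"z":0,"wx":0,"wy":0,"wz":-161,"fingers":85}], "newtons": 30}}

```text
t: 2.75
tcp_pos: [0.5368, 0.1112, 0.2312]
eef_rot: [0.273, 0.962, 0.0, 0.0]
contact_force: [-0.4, -0.6, -0.1]
width: 0.0851
grip_force: 0.0
```

{"name": "send_rows", "arguments": {"moves": [{"x":0,"y":0,"z":40,"wx":0,"wy":0,"wz":-32,"fingers":85},{"x":0,"y":0,"z":40,"wx":0,"wy":0,"wz":-32,"fingers":85},{"x":0,"y":0,"z":40,"wx":0,"wy":0,"wz":-32,"fingers":85},{"x":0,"y":0,"z":40,"wx":0,"wy":0,"wz":-32,"fingers":85}]}}

```text
t: 3.25
tcp_pos: [0.5358, 0.1084, 0.1912]
eef_rot: [0.002, 1.0, 0.0, -0.0]
contact_force: [0.2, 0.1, -0.2]
width: 0.0848
grip_force: 0.0
```

```bash
python3 - <<'E'
from h import *
from scipy.spatial.transform import Rotation as Ro
p=cams.grab_frame("scene"); save(p,"sc1.png",(240,180,400,300),5)
s=bot.read_state();R=Ro.from_quat(s["eef_rot"]).as_matrix();print(R.round(3),np.round(s["tcp_pos"],4),np.round(s["joints"],3))
# predicted lid outline for candidates
for c in((.5373,.1065),(.5345,.1085)):
    th=np.linspace(0,2*np.pi,73); q=proj(p,np.c_[c[0]+.027*np.cos(th),c[1]+.027*np.sin(th),0*th+.108]); print(c,q.min(0),q.max(0))
hsv=cv2.cvtColor(p["color"],cv2.COLOR_RGB2HSV)
m=np.zeros((480,640),bool); sl=(slice(222,256),slice(325,380))
m[sl]=((hsv[sl][...,0]>15)&(hsv[sl][...,0]<35)&(hsv[sl][...,1]>120)&(hsv[sl][...,2]>130))|((hsv[sl][...,1]<110)&(hsv[sl][...,2]>150))
n,l,st,ce=cv2.connectedComponentsWithStats(m.astype(np.uint8)); print(st[1:][st[1:,4]>20])
E
```

```text
[[-1.     0.007  0.   ]
 [ 0.007  1.     0.   ]
 [-0.     0.    -1.   ]] [0.5359 0.1084 0.1913] [-0.005  0.283  1.603  0.     1.255 -1.568]
(0.5373, 0.1065) [337.78560395 225.73965486] [366.78116314 249.81562145]
(0.5345, 0.1085) [339.09886402 224.7316818 ] [368.04587577 248.73023913]
[]
```

View pics/sc1.png

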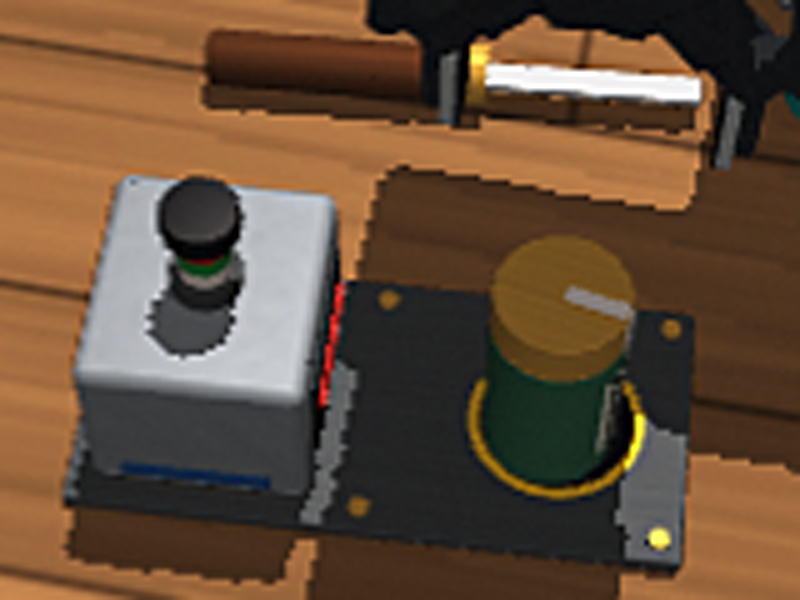

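The lid at (338..367, from row 227) agrees with a tin at about (0.536, 0.107), so the gripper is centred over it. I'll lower it and close softly.

{"name": "send_rows", "arguments": {"moves": [{"x":0,"y":-1,"z":40,"wx":0,"wy":0,"wz":0,"fingers":85},{"x":0,"y":-1,"z":80,"wx":0,"wy":0,"wz":0,"fingers":85},{"x":0,"y":-1,"z":115,"wx":0,"wy":0,"wz":0,"fingers":85},{"x":0,"y":-1,"z":131,"wx":0,"wy":0,"wz":0,"fingers":85},{"x":0,"y":-1,"z":131,"wx":0,"wy":0,"wz":0,"fingers":62},{"x":0,"y":-1,"z":131,"wx":0,"wy":0,"wz":0,"fingers":62},{"x":0,"y":-1,"z":131,"wx":0,"wy":0,"wz":0,"fingers":57},{"x":0,"y":-1,"z":131,"wx":0,"wy":0,"wz":0,"fingers":50},{"x":0,"y":-1,"z":131,"wx":0,"wy":0,"wz":0,"fingers":50},{"x":0,"y":-1,"z":131,"wx":0,"wy":0,"wz":0,"fingers":50},{"x":0,"y":-1,"z":131,"wx":0,"wy":0,"wz":0,"fingers":50}], "newtons": 25}}

```text
t: 4.68
tcp_pos: [0.5368, 0.1074, 0.0618]
eef_rot: [0.002, 1.0, -0.0, 0.001]
contact_force: [-1.2, -0.1, 6.7]
width: 0.0536
grip_force: 26.2
```

{"name": "send_rows", "arguments": {"moves": [{"x":0,"y":0,"z":-1,"wx":0,"wy":0,"wz":5,"fingers":50},{"x":0,"y":0,"z":-1,"wx":0,"wy":0,"wz":13,"fingers":50},{"x":0,"y":0,"z":-1,"wx":0,"wy":0,"wz":22,"fingers":50},{"x":0,"y":0,"z":-1,"wx":0,"wy":0,"wz":31,"fingers":50},{"x":0,"y":0,"z":-1,"wx":0,"wy":0,"wz":40,"fingers":50},{"x":0,"y":0,"z":-1,"wx":0,"wy":0,"wz":49,"fingers":50},{"x":0,"y":0,"z":-1,"wx":0,"wy":0,"wz":58,"fingers":50},{"x":0,"y":0,"z":-1,"wx":0,"wy":0,"wz":67,"fingers":50},{"x":0,"y":0,"z":-1,"wx":0,"wy":0,"wz":76,"fingers":50},{"x":0,"y":0,"z":-1,"wx":0,"wy":0,"wz":83,"fingers":50},{"x":0,"y":0,"z":-1,"wx":0,"wy":0,"wz":85,"fingers":50},{"x":0,"y":0,"z":-1,"wx":0,"wy":0,"wz":85,"fingers":50}]}}

```text
t: 6.18
tcp_pos: [0.5361, 0.1072, 0.0618]
eef_rot: [0.676, 0.737, 0.0, 0.0]
contact_force: [-1.0, -1.5, 3.6]
width: 0.0538
grip_force: 27.1
```

{"name": "send_rows", "arguments": {"moves": [{"x":0,"y":0,"z":0,"wx":0,"wy":0,"wz":5,"fingers":50},{"x":0,"y":0,"z":0,"wx":0,"wy":0,"wz":13,"fingers":50},{"x":0,"y":0,"z":0,"wx":0,"wy":0,"wz":22,"fingers":50},{"x":0,"y":0,"z":0,"wx":0,"wy":0,"wz":31,"fingers":50},{"x":0,"y":0,"z":0,"wx":0,"wy":0,"wz":40,"fingers":50},{"x":0,"y":0,"z":0,"wx":0,"wy":0,"wz":49,"fingers":50},{"x":0,"y":0,"z":0,"wx":0,"wy":0,"wz":58,"fingers":50},{"x":0,"y":0,"z":0,"wx":0,"wy":0,"wz":67,"fingers":50},{"x":0,"y":0,"z":0,"wx":0,"wy":0,"wz":76,"fingers":50},{"x":0,"y":0,"z":0,"wx":0,"wy":0,"wz":82,"fingers":50},{"x":0,"y":0,"z":0,"wx":0,"wy":0,"wz":84,"fingers":50},{"x":0,"y":0,"z":0,"wx":0,"wy":0,"wz":84,"fingers":50}]}}

```text
t: 7.68
tcp_pos: [0.5362, 0.1074, 0.0618]
eef_rot: [0.995, 0.095, 0.0, 0.0]
contact_force: [-0.3, -1.1, 5.2]
width: 0.0537
grip_force: 27.3
```

{"name": "send_rows", "arguments": {"moves": [{"x":0,"y":0,"z":0,"wx":0,"wy":0,"wz":0,"fingers":58},{"x":0,"y":0,"z":0,"wx":0,"wy":0,"wz":0,"fingers":70},{"x":0,"y":0,"z":0,"wx":0,"wy":0,"wz":0,"fingers":85},{"x":0,"y":0,"z":0,"wx":0,"wy":0,"wz":0,"fingers":85},{"x":0,"y":0,"z":-25,"wx":0,"wy":0,"wz":0,"fingers":85},{"x":0,"y":0,"z":-70,"wx":0,"wy":0,"wz":0,"fingers":85},{"x":0,"y":0,"z":-120,"wx":0,"wy":0,"wz":0,"fingers":85},{"x":0,"y":20,"z":-150,"wx":0,"wy":0,"wz":0,"fingers":60},{"x":-10,"y":80,"z":-150,"wx":0,"wy":0,"wz":0,"fingers":0},{"x":-19,"y":140,"z":-150,"wx":0,"wy":0,"wz":0,"fingers":0},{"x":-19,"y":200,"z":-150,"wx":0,"wy":0,"wz":0,"fingers":0},{"x":-19,"y":260,"z":-150,"wx":0,"wy":0,"wz":0,"fingers":0}]}}

```text
t: 9.18
tcp_pos: [0.566, -0.1534, 0.2115]
eef_rot: [0.996, 0.094, 0.0, -0.0]
contact_force: [1.3, 0.2, 1.2]
width: 0.0001
grip_force: 0.0
```

```bash
python3 - <<'E'
from h import *
p=cams.grab_frame("top"); s=cams.grab_frame("scene")
a=cv2.resize(p["color"][205:285,265:395],None,fx=6,fy=6,interpolation=cv2.INTER_CUBIC)[:, :480]
b=cv2.resize(s["color"][210:290,300:380],None,fx=3.75,fy=3.75,interpolation=cv2.INTER_CUBIC)
o=np.zeros((480,790,3),np.uint8);o[:,:480]=a;o[:300,485:785]=b
cv2.imwrite("pics/chk.png",o[...,::-1]); print(bot.read_state()["tcp_pos"])
E
```

```text
[ 0.56657573 -0.15781677  0.21089079]
```

View pics/chk.png

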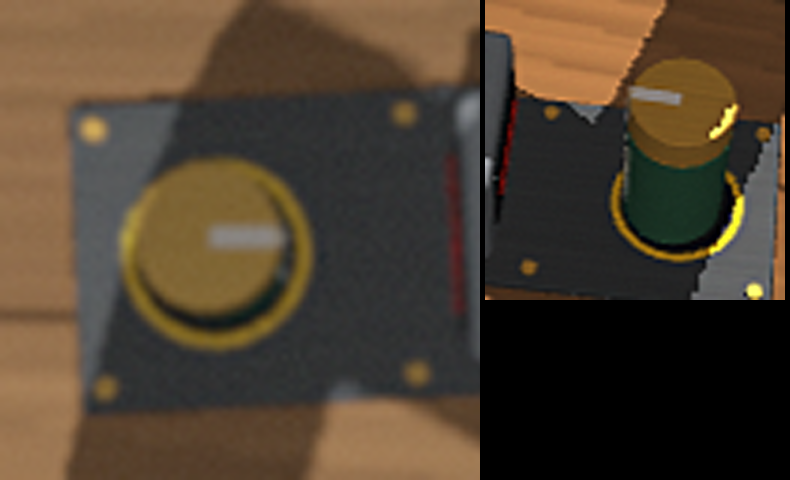

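The tin is upright on the ring and its stripe, (210,237) to (282,238) in the crop, points at the window to within a few degrees. I'll measure the remaining angle.

```bash
python3 - <<'E'
from h import *
p=cams.grab_frame("top")
f=lambda x,y:(265+(x+.5)/6-.5,205+(y+.5)/6-.5)
im=p["color"].astype(float); hsv=cv2.cvtColor(p["color"],cv2.COLOR_RGB2HSV)
ang=lambda d:np.degrees(np.arctan2(d[1],d[0]))
# stripe: weight by blue excess relative to brass
b=im[...,2]; r=im[...,0]
w=np.zeros((480,640)); sl=(slice(239,251),slice(297,313)); w[sl]=np.clip(b[sl]/r[sl]-.55,0,.4)
lum=im.sum(2); w[lum<210]=0
v,u=np.nonzero(w>.1); W=w[v,u]
X=np.array([atz(p,(a,c),.108)[:2] for a,c in zip(u,v)])
m=np.average(X,axis=0,weights=W); C=np.cov(X.T,aweights=W); e,V=np.linalg.eigh(C); print("n",len(u),"centroid",m,"pca",ang(V[:,1])%180-180,e)
# screws
g=lambda a,b:ang(atz(p,f(*a),.01)-atz(p,f(*b),.01))
print("screws",g((93,129),(404,114)),g((106,388),(417,374)), "x-dir",g((93,129),(106,388))+90,g((404,114),(417,374))+90)
lid=atz(p,f(209,237.5),.108); print("lid",lid,"c-centroid",ang(m-lid[:2]))
print("stand",np.mean([atz(p,f(*c),.01) for c in((93,129),(404,114),(106,388),(417,374))],axis=0))
s=cams.grab_frame("scene"); f2=lambda x,y:(300+((x-485)+.5)/3.75-.5,210+(y+.5)/3.75-.5)
a=atz(s,f2(630,93),.108);b2=atz(s,f2(681,100),.108); print("scene stripe",ang(a-b2))
g=lambda a,b:ang(atz(s,f2(*a),.01)-atz(s,f2(*b),.01)); print("scene screws",g((754,290),(529,268)),g((764,134),(551,112)))
print("lid scene",atz(s,f2(683,100),.108))
E
```

```text
n 58 centroid [0.53399459 0.09232291] pca -88.87404218128638 [5.27017264e-06 5.81519796e-05]
screws 94.1511447058167 94.08997620060379 x-dir 94.66305446361274 94.32928603412147
lid [0.53334482 0.10605532 0.108     ] c-centroid -87.29100526926818
stand [0.53435473 0.09503774 0.01      ]
scene stripe -88.0650842403198
scene screws 95.04553549199845 94.32674515627842
lid scene [0.53445059 0.10633621 0.108     ]
```

The four angle estimates put the code within about 2° of square, the lid is centred on the ring, and the tin has been let go. Now the plunger.

{"name": "send_rows", "arguments": {"moves": [{"x":1,"y":-50,"z":0,"wx":0,"wy":0,"wz":0,"fingers":0},{"x":2,"y":-100,"z":0,"wx":0,"wy":0,"wz":0,"fingers":0},{"x":2,"y":-131,"z":20,"wx":0,"wy":0,"wz":0,"fingers":0},{"x":2,"y":-131,"z":50,"wx":0,"wy":0,"wz":0,"fingers":0},{"x":2,"y":-131,"z":60,"wx":0,"wy":0,"wz":0,"fingers":0},{"x":2,"y":-131,"z":60,"wx":0,"wy":0,"wz":0,"fingers":0},{"x":2,"y":-131,"z":60,"wx":0,"wy":0,"wz":0,"fingers":0}]}}

```text
t: 10.25
tcp_pos: [0.544, -0.0228, 0.1524]
eef_rot: [0.996, 0.094, 0.001, 0.0]
contact_force: [-0.4, -0.1, -0.6]
width: -0.0
grip_force: 0.0
```

```bash
python3 - <<'E'
from h import *
p=cams.grab_frame("scene"); save(p,"pl1.png",(230,160,390,280),4)
s=bot.read_state(); print(np.round(s["tcp_pos"],4),s["contact_force"],s["width"], proj(p,s["tcp_pos"]), proj(p,[.5435,-.0293,.132]))
E
```

```text
[ 0.5441 -0.0229  0.1524] [0.03260694 0.78857185 0.07664128] 0.000163618364332479 [[282.39361879 215.11953077]] [[279.80026924 220.95015667]]
```

View pics/pl1.png

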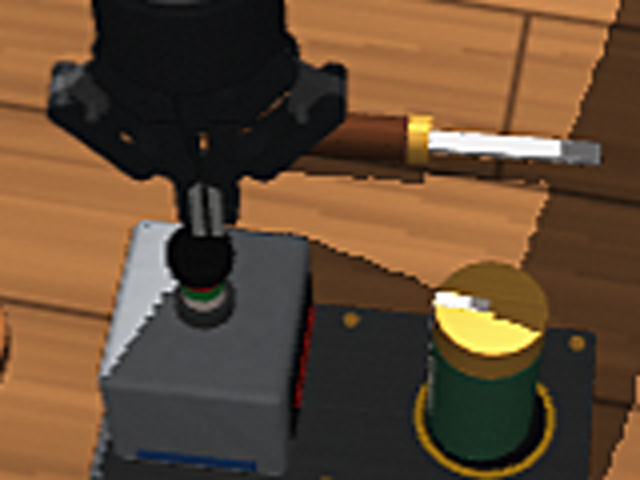

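The fingertips are above the cap (201,255 in the crop) but about 6 mm too far along +y. I'll correct that, descend to contact, then press in small steps.

{"name": "send_rows", "arguments": {"moves": [{"x":0,"y":3,"z":0,"wx":0,"wy":0,"wz":0,"fingers":0},{"x":0,"y":6.5,"z":5,"wx":0,"wy":0,"wz":0,"fingers":0},{"x":0,"y":6.5,"z":12,"wx":0,"wy":0,"wz":0,"fingers":0},{"x":0,"y":6.5,"z":17,"wx":0,"wy":0,"wz":0,"fingers":0},{"x":0,"y":6.5,"z":20,"wx":0,"wy":0,"wz":0,"fingers":0},{"x":0,"y":6.5,"z":23,"wx":0,"wy":0,"wz":0,"fingers":0},{"x":0,"y":6.5,"z":26,"wx":0,"wy":0,"wz":0,"fingers":0},{"x":0,"y":6.5,"z":26,"wx":0,"wy":0,"wz":0,"fingers":0},{"x":0,"y":6.5,"z":26,"wx":0,"wy":0,"wz":0,"fingers":0}]}}

```text
t: 11.42
tcp_pos: [0.5442, -0.0289, 0.1255]
eef_rot: [0.996, 0.094, -0.0, -0.0]
contact_force: [-3.9, -0.4, 5.3]
width: -0.0
grip_force: 2.4
```

{"name": "send_rows", "arguments": {"moves": [{"x":0,"y":0,"z":2,"wx":0,"wy":0,"wz":0,"fingers":0},{"x":0,"y":0,"z":4,"wx":0,"wy":0,"wz":0,"fingers":0},{"x":0,"y":0,"z":5.5,"wx":0,"wy":0,"wz":0,"fingers":0},{"x":0,"y":0,"z":5.5,"wx":0,"wy":0,"wz":0,"fingers":0},{"x":0,"y":0,"z":5.5,"wx":0,"wy":0,"wz":0,"fingers":0}]}}

```text
t: 12.05
tcp_pos: [0.5443, -0.0289, 0.1203]
eef_rot: [0.996, 0.094, -0.0, 0.0]
contact_force: [-5.4, 0.0, 7.7]
width: -0.0001
grip_force: 3.7
```

```bash
python3 - <<'E'
from h import *
p=cams.grab_frame("scene"); save(p,"pl2.png",(240,190,400,300),5)
s=bot.read_state(); print(np.round(s["tcp_pos"],4),s["contact_force"],s["t"])
E
```

```text
[ 0.5444 -0.0289  0.1203] [-5.08297921  0.35019451  6.79527502] 12.1
```

View pics/pl2.png

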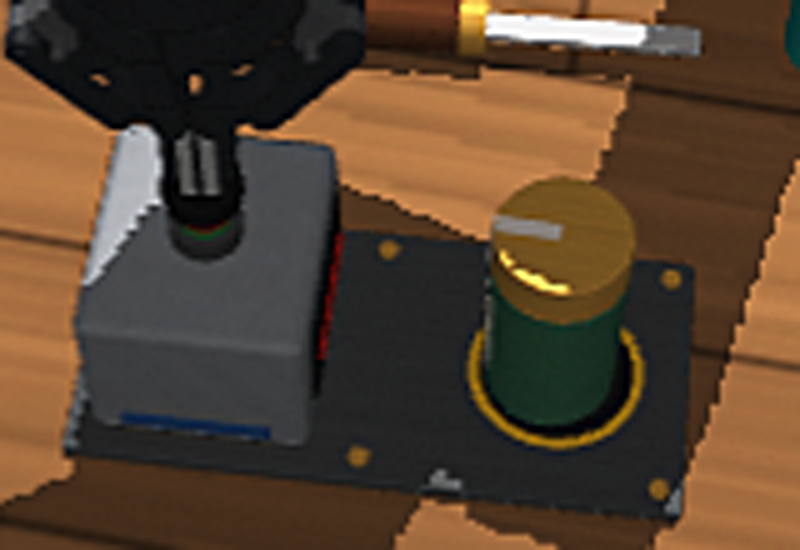

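The white band has gone into the guide at (205,235) and green meets the rim, with the plunger about 11.7 mm down. The tin is upright with its code towards the window. I'm handing in.

```bash
python3 -c "
from station import finish_job
print(finish_job())"
```

```text
the job is handed in; nothing more can be done
None
```

I handed the job in at about 12 s: the tin's code faces the reader window to within roughly 2° by my camera estimates and the tin is released upright on its ring, then the closed fingers pressed the plunger about 11.7 mm down and still hold it there, with the rim in the green band.

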